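Hold a spring clip open astride a catalogue divider

TASK

Lift the lid of the dark card-catalogue box by its brass knob until it rests back on its stop, and let go of it; then take the blue spring clip off the rim of the birch tray by squeezing its tails, and lower it, squeezed wide open, over the top edge of the orange divider in the box. Finish while holding it there, squeezed wide open, with one jaw about a centimetre down each side of the divider and the clip touching nothing in the box, so that I can slip a loan note in before it bites. Leave everything else on the shelf where it stands.

Things in the scene. Friction and masses are not known exactly. Their poses are not given: they have to be found in the camera images.
- box: dark wooden card-catalogue box, fixed to the shelf, either the left or the right of the two containers. 121 mm deep (its x) by 230 mm long (its y); open-topped body 55 mm high with 5 mm walls and floor, 104 mm high with the lid shut. Origin: centre of its underside; z up, x away from the robot (towards the hinge), yaw up to 0.25 rad. Inside, filed along y, stand blocks of white cards whose tops are 79 mm above the shelf, and three dividers in slots at y = -60, 0 and +60 mm.
- lid (a joint): angle of the box's lid, rad: 0 shut, 1.83 resting back on its stop (about 105 degrees, against the 16 mm wooden rail behind the box). A 121 x 230 mm panel with a 49 mm deep skirt, 0.16 to 0.29 kg, hinged along the box's back top edge (parallel to the box's y); the knob side rises and goes over to the back. Left alone it falls shut below about 1.1 rad, past that it tips back on to its stop and stays. Knob needs about 0.7 to 1.3 N to lift.
- lid_knob (a point): centre of the grip of the round brass knob on the lid's front skirt: 16 mm diameter, sticking out 30 mm (from the lid's front face towards the robot when shut, about straight up when open); this point is 18 mm out from the skirt's face, on the knob's axis. 73 mm above the shelf when shut. Moves with the lid; its own x axis is along the knob, towards the lid. Pinched across the box's y direction it can turn between the pads as the lid swings.
- lid_hinge (a point): middle of the lid's hinge line, at the box's back top edge (box frame x = +60.5 mm, z = 55 mm); the hinge line runs along the box's y. Knob point lies 139 mm in front of and 18 mm above it when shut.
- clip: blue spring clip, 28 mm wide, 75 mm tall, about 40 g, two halves on a steel pivot: rubber jaws below, flat finger tails above. This is half a. Origin: between the jaw tips at their lower edge; as parked, z is up (tails up), x across the clip from tail b to tail a (the direction to squeeze along), y along the pivot. The pivot (coil radius 6 mm) lies 36 mm above the jaw tips. It stands biting on the front rim (5 mm thick) of the tray, its jaw tips 16 mm below the rim's top.
- clip_jaw (a joint): opening of the clip, rad: about 0 as it bites the 5 mm rim, -0.14 with the jaws shut on nothing, 0.56 squeezed fully (tails then parallel, 26 mm over their outer faces, jaws 25 mm apart, a firm stop inside the clip). A spring closes it: squeezing takes about 8 N at the start and 10 N fully open at the tail points; 25 to 40 N of grip holds it firmly on its stop without harm.
- tail_a (a point): centre of the outer face of the clip's tail a, where to squeeze; 23 mm above the pivot and 98 mm above the shelf as parked, 28 mm above the pivot when squeezed. Each tail's face is 26 mm wide and 38 mm tall, its top 13 mm above this point. The two tail points are about 40 mm apart as parked, 26 mm squeezed.
- tail_b (a point): the same on the opposite tail b.
- tip_a (a point): lower inner edge of jaw a, middle of its 28 mm width: the end of the rubber jaw pad, which is 4 mm thick and 10 mm high.
- tip_b (a point): the same on the opposite jaw b.
- divider_orange: the orange divider: stiff upright sheet, 105 mm along its x, 4 mm thick along its y, 92 mm high, fixed in the box in any of the three slots (the other two dividers are grey and white). Hidden under the lid until that is opened. Origin: centre of its underside, on the box's inner floor.
- divider_orange_edge (a point): middle of the orange divider's top edge, 97 mm above the shelf, 18 mm above the tops of the card blocks; axes as the divider: x along the edge, y across it, z up.
- divider_grey: grey divider of the same size, in another slot.
- divider_white: white divider of the same size, in another slot.
- tray: birch plywood accessory tray, fixed to the shelf, 110 mm (its x) by 150 mm (its y), 55 mm high, 5 mm walls. Origin: centre of its underside. The clip is parked on its front (-x) wall.
- mug: blue ceramic mug, 95 mm high, 82 mm across, origin at its underside; leave alone.
- record_weight: chrome record weight, 76 mm across, 54 mm high, origin at its underside; leave alone.
- cleaner: amber cleaner bottle, 44 mm across, 110 mm high, origin at its underside; leave alone.
- record_brush: aluminium record brush, 40 x 95 mm, 30 mm high, origin at its underside; leave alone.
- cartridge_case: small clear and black cartridge case, 40 x 28 x 17 mm, lying in the tray; leave alone.
- spindle_cap: yellow plastic spindle cap, 38 mm across, 22 mm high, lying in the tray; leave alone.
Not all that is in view belongs to the job. Of the things that look like the clip, the smaller one is meant.

How it is judged:
On the way, in this order (a step that is already met when the one before it is completed fails the run):
1. the lid rests back on its stop, let go by the gripper (value of joint lid above 1.76 rad and contact force between the arm and lid below 0.1 N), for 0.2 s.
2. the clip, held in the fingers by its squeezed tails, is lifted clear of the tray's rim (contact force between the fingers and clip above 2 N and value of joint clip_jaw above 0.4 rad and height (world z) of each of tip_a, tip_b above 0.06 m and contact force between clip and tray below 0.1 N), for 0.2 s.
At the end, for the whole second after the job is handed in: Lid on its stop (over 1.76 rad); clip held still in the fingers, squeezed open (over 0.40 rad), jaw tips on either side of the orange divider, each 4 mm or more off its mid-plane and below its top edge, within 45 mm of the edge's middle; clip not touching the box or a divider (under 0.2 N) (value of joint lid above 1.76 rad and contact force between the fingers and clip above 2 N and value of joint clip_jaw above 0.4 rad and ((y of tip_a in the frame of divider_orange_edge above 0.004 m and y of tip_b in the frame of divider_orange_edge below -0.004 m) or (y of tip_b in the frame of divider_orange_edge above 0.004 m and y of tip_a in the frame of divider_orange_edge below -0.004 m)) and z of each of tip_a, tip_b in the frame of divider_orange_edge below -0.004 m and x of clip in the frame of divider_orange_edge between -0.045 and 0.045 m and contact force between clip and divider_orange below 0.2 N and contact force between clip and divider_grey below 0.2 N and contact force between clip and divider_white below 0.2 N and contact force between clip and box below 0.2 N and linear speed of clip below 0.02 m/s); the arm keeps its last pose, push and grip.
It fails at once if the other things on the shelf are shoved or knocked over (moved over 25 mm) (distance of any of mug, record_weight, cleaner, record_brush, cartridge_case, spindle_cap from where it was at the start of the episode above 0.025 m).
It also fails if it takes over 58 s, if anything falls off the work surface, if the arm or the gripper's body presses on something with over 40 N, if the wrist force passes 120 N, or if a joint passes its speed limit or range.

ROBOT

A 6-joint arm with a two-finger parallel gripper is mounted at the origin on the work surface. World frame = base frame: x ahead of the robot, y to its left, z up, the work surface at z = 0. Lengths are in m, angles in rad, forces in N, time in s.
With the tool pointing down it reaches from about 0.4 to 0.825 m from the base axis. Payload 7 kg.
Tool frame: the origin (TCP) lies between the finger pads; the fingertips stand 22 mm ahead of it and the grasp point (between the pads) lies 3 mm ahead of it; z points along the fingers, y is the line along which they close (so a half turn about z gives the same grasp; the last joint's range is limited). The gripper opens to 88 mm and grips with 3 to 60 N. Pads are 19 mm wide; open, the fingers measure 130 mm over their backs; the gripper's body (78 mm by 193 mm) begins 47 mm behind the grasp point.
Start: joints at [-0.858, 0.359, 0.012, 0, -1.224, -0.288], TCP at [0.278, -0.615, 0.249] pointing down, gripper open.
Joint ranges: [-3.07, 3.07], [-1.43, 2.12], [-1.02, 1.25], [-3.03, 1.67], [-3.05, -0], [-3.03, 3.03]. Speed limits (rad/s): [2.39, 2.39, 3.01, 3.14, 3.14, 3.14].

INTERFACE

Orientations are given as [roll, pitch, yaw] about the fixed x, y, z axes, in that order (R = Rz(yaw) Ry(pitch) Rx(roll)).
In Python, from bench import manip, vision, job gives the robot as it stands.
- The arm moves only by the shell command python3 -m pendant 'ROWS'. ROWS is JSON, one flat list of numbers, 7 for each row, row after row: the shift along the world's x, y, z in cm, then the turn, a rotation vector about the world's x, y, z in degrees, then the finger opening in cm, from 0 to 8.76. A call has 1 to 20 rows; each row is the pose to reach, as a shift and turn from the pose commanded when the call began; what a row does not reach only later rows make up. A row lasts 1/12 s, in which the tool goes at most 41.7 mm and 7.16 degrees, less where a joint would pass 70% of its speed; a pose out of reach is approached as far as the arm can. A call with a gripper value outside its range is refused whole. The fingers move at their own pace and stop on an object; the grip force is fixed at half the most. Time passes only in rows, so rows that repeat a pose let the fingers close. It gives the time, the measured TCP pose, the force, the opening and the grip force at its end, in the units of the state.
- manip.observe(): the state, without advancing time (a new reading comes with each control period).
- vision.camera(name): name is "scene" or "top" or "wrist"; returns the picture (400x640x3 uint8, red, green, blue); there is no depth.
- vision.camera_model(name): a dict with "K" (3x3 intrinsics, pixels), "rvec" (rotation vector, rad) and "tvec" (3), from world to camera coordinates, as OpenCV has them; the wrist camera has in their place "T_tool_cam" (4x4, takes a point from camera to tool coordinates, whose origin is the TCP and whose axes are the flange's). Camera axes: x right, y down, z forward; pixel columns grow to the right and rows downward; lengths in m; the calibration is good to about 2 mm. A picture is of the moment at which its call begins: read the wrist's pose just before it. camera_model takes no time and is no camera call.
- job.hand_in(): hands the job in; it is judged then, once.
The state is a dict: "t": time; "q": joint angles; "qd": joint speeds; "joint_torque": joint torques, N m; "tool_pos": TCP position; "eef_rot": TCP orientation; "wrist_force": force on the tool from outside, world axes, zero at the start; "torque": the same for the moment, N m; "width": finger opening in m; "grip_force": force on a finger pad.
Only numpy, scipy, OpenCV 4.12 (cv2) and the standard library are available. Lean on these libraries where they do the work, as an engineer would, in place of code of your own. Each camera call takes 0.05 s, during which the arm holds its last target. There are 200 camera calls.

## Working session

There is one attempt and no reset: what is moved stays moved. The work goes in short steps, Python scripts to look and compute and a shell command to move; the robot and the scene stay as the last step left them, time stands still between calls to the robot, and variables do not carry over. Pictures are saved under pics/ and viewed, at most 13 in all, crops included, and the job is handed in when it is done.

```bash
mkdir -p pics; cat > h.py <<'E'
import numpy as np, cv2
from bench import manip, vision, job
from scipy.spatial.transform import Rotation as R
def cam(n):
    m=vision.camera_model(n); K=np.array(m["K"],float)
    if n=="wrist":
        s=manip.observe(); T=np.eye(4); T[:3,:3]=R.from_euler('xyz',s["eef_rot"]).as_matrix(); T[:3,3]=s["tool_pos"]
        W=T@np.array(m["T_tool_cam"]); return K,W[:3,:3],W[:3,3]
    Rm=cv2.Rodrigues(np.array(m["rvec"],float))[0]; return K,Rm.T,-Rm.T@np.array(m["tvec"],float).ravel()
def ray(c,u,v):
    K,Rw,o=c; d=Rw@np.linalg.inv(K)@np.array([u,v,1.]); return o,d/np.linalg.norm(d)
def plane(c,u,v,z):
    o,d=ray(c,u,v); return o+d*(z-o[2])/d[2]
def proj(c,p):
    K,Rw,o=c; q=K@(Rw.T@(np.array(p,float)-o)); return q[:2]/q[2]
def tri(c1,p1,c2,p2):
    A=0;b=0
    for c,p in((c1,p1),(c2,p2)):
        o,d=ray(c,*p); M=np.eye(3)-np.outer(d,d); A=A+M; b=b+M@o
    return np.linalg.solve(A,b)
def shot(n,f):
    c=cam(n); im=vision.camera(n); cv2.imwrite("pics/"+f,im[:,:,::-1]); return c,im
E
python3 - <<'E'
from h import *
s=manip.observe(); print(s["tool_pos"],s["eef_rot"],s["width"],s["t"])
for n in("top","scene"):
    c,im=shot(n,n+"0.png"); print(n,c[2],c[1][:,2])
E
```

```text
[ 0.27796978 -0.61459841  0.24762738] [ 3.13993451e+00 -1.23421232e-04 -2.71697417e+00] 0.08768240532707487 0.0
top [3.66483300e-01 6.32907022e-04 1.55852293e+00] [ 0.0818828  -0.01210505 -0.99656845]
scene [ 1.12420719 -0.18836477  0.94315353] [-0.59760583  0.16592877 -0.78443286]
```

View pics/top0.png

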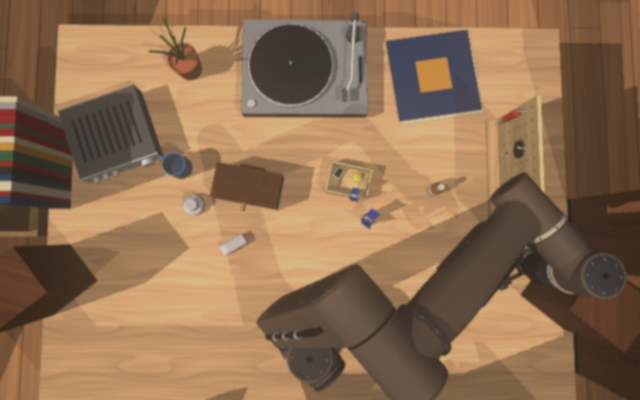

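View pics/scene0.png

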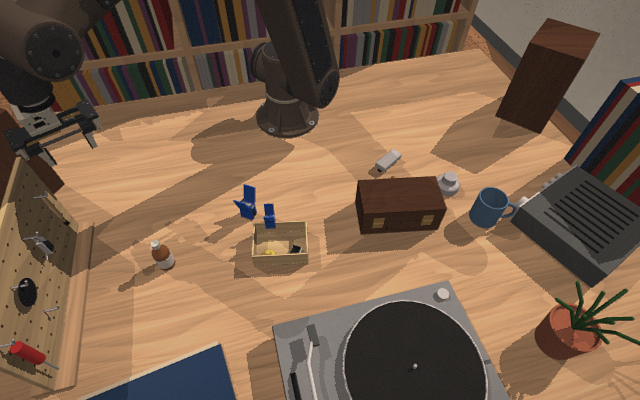

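The top view shows the box at (247,186) with its knob at (243,207) and the tray at (349,180). The clip candidates are a small blue clip on the tray's front rim (355,195; scene 270,216) and a larger blue clip standing free at (371,218; scene 247,203). I choose the smaller one on the rim, and will check it in a close crop.

```bash
python3 - <<'E'
from h import *
t=cv2.imread("pics/top0.png"); s=cv2.imread("pics/scene0.png")
a=cv2.resize(t[140:240,200:400],(800,400),interpolation=cv2.INTER_CUBIC)
b=cv2.resize(s[165:275,225:455],(800,383),interpolation=cv2.INTER_CUBIC)[:, :]
cv2.imwrite("pics/crop0.png",cv2.resize(np.vstack([a,b]),(800,600)) if 0 else cv2.resize(np.vstack([a,b]),(613,600)))
ct,cs=cam("top"),cam("scene")
def blobs(im,lo,hi,roi,n):
    h=cv2.cvtColor(im,cv2.COLOR_BGR2HSV); m=cv2.inRange(h,lo,hi); k=np.zeros_like(m); x0,y0,x1,y1=roi; k[y0:y1,x0:x1]=m[y0:y1,x0:x1]
    for c in sorted(cv2.findContours(k,0,2)[0],key=cv2.contourArea)[::-1][:n]:
        if cv2.contourArea(c)>15: yield c
for c in blobs(t,(110,120,40),(130,255,255),(300,150,400,240),3): print("top blue",cv2.boundingRect(c),cv2.minAreaRect(c),plane(ct,*cv2.minAreaRect(c)[0],.1))
for c in blobs(s,(110,120,40),(130,255,255),(220,170,300,240),3): print("scene blue",cv2.boundingRect(c),cv2.minAreaRect(c))
for c in blobs(t,(0,30,0),(25,255,110),(200,150,300,220),2):
    r=cv2.minAreaRect(c); print("box",cv2.contourArea(c),r); 
    for p in cv2.boxPoints(r): print(plane(ct,*p,.104).round(4))
print("knob",plane(ct,243,207,.073))
print(cam("wrist")[2], vision.camera_model("wrist"))
E
```

```text
scene blue (234, 184, 22, 35) ((244.11033630371094, 201.32415771484375), (34.54692459106445, 20.097007751464844), 85.2363510131836)
scene blue (264, 204, 11, 24) ((269.0, 215.5), (23.0, 10.0), 90.0)
box 2312.5 ((247.8135223388672, 183.761474609375), (68.08223724365234, 38.05828857421875), 10.222168922424316)
[0.4913 0.3368 0.104 ]
[0.6206 0.3163 0.104 ]
[0.5794 0.0858 0.104 ]
[0.4504 0.108  0.104 ]
knob [0.45733534 0.23183586 0.073     ]
[ 0.21501118 -0.64380238  0.38397691] {'K': array([[327.32085813,   0.        , 320.33516638],
       [  0.        , 327.32085813, 195.9879957 ],
       [  0.        ,   0.        ,   1.        ]]), 'T_tool_cam': array([[-1.14864958e-04, -9.66278325e-01, -2.57499875e-01,
         6.94147304e-02],
       [ 9.99999639e-01, -3.27830033e-04,  7.84117424e-04,
        -4.25399942e-04],
       [-8.42091863e-04, -2.57499692e-01,  9.66278014e-01,
        -1.36244552e-01],
       [ 0.00000000e+00,  0.00000000e+00,  0.00000000e+00,
         1.00000000e+00]])}
```

View pics/crop0.png

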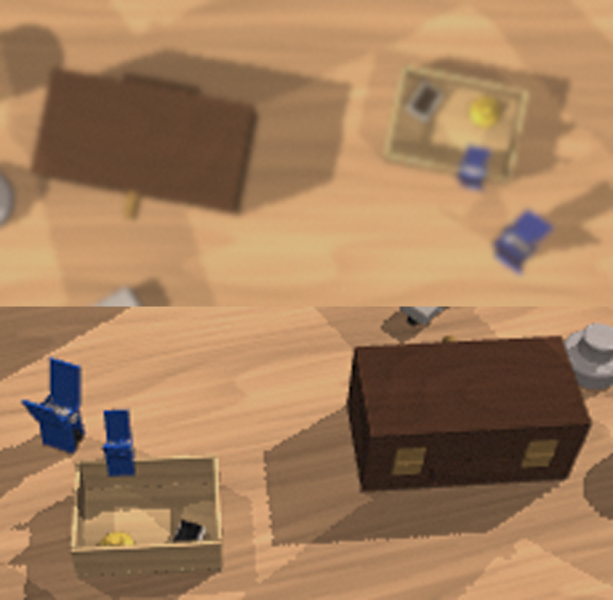

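The crop confirms it: the small clip bites the tray's front rim, and the larger one stands alone in front of the tray. Next I move to a viewpoint that covers both the box and the clip.

```bash
python3 -m pendant '[2,3,1,0,0,-2,7, 4,6.5,2,0,0,-4,7, 6,10,3,0,0,-6,7, 8,13.5,4,0,0,-8,7, 10,17,5,0,0,-10,7, 12,20.5,6,0,0,-12,7, 14,24,7,0,0,-14,7, 15,27.8,8,0,0,-16,7, 16,31.6,8,0,0,-18,7, 17,35.4,8,0,0,-20,7, 18,39.2,8,0,0,-22,7, 18,43,8,0,0,-24,7, 18,46.8,8,0,0,-26,7, 17.5,50.6,8,0,0,-28,7, 17,54.4,8,0,0,-30,7, 16,58.2,8,0,0,-32,7, 15,62,8,0,0,-34,7, 14.5,65,8,0,0,-34.4,7, 14.2,67.5,8,0,0,-34.4,7, 14.2,67.5,8,0,0,-34.4,7]'
python3 - <<'E'
from h import *
c,im=shot("wrist","w1.png"); s=manip.observe(); print(s["t"],s["tool_pos"],s["eef_rot"],s["q"])
for n in("top","scene"): shot(n,n+"1.png")
E
```

```text
t: 1.77
tool_pos: [0.4195, 0.0632, 0.3285]
eef_rot: [3.141, 0.0, 2.969]
wrist_force: [-0.1, -0.9, 1.6]
width: 0.0698
grip_force: 0.0
1.8167 [0.41966273 0.06180688 0.32846972] [ 3.14132557e+00 -1.63728452e-04  2.96977208e+00] [ 6.15121035e-01 -1.19270804e-01 -3.62287571e-01 -3.13738948e-04
 -1.32770602e+00 -2.35766245e+00]
```

View pics/w1.png

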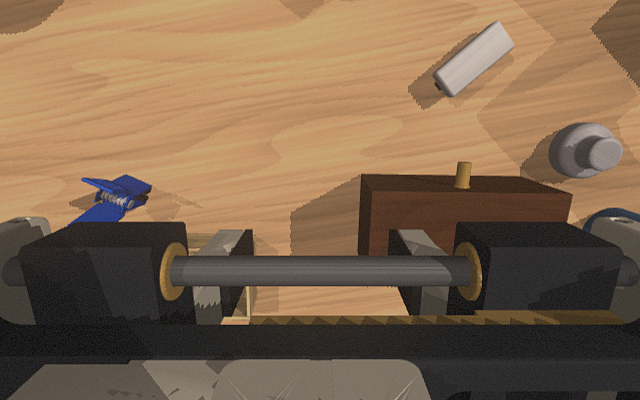

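The wrist view shows the knob from (464,163) to (462,188) on the box's front skirt, the big clip at (120,190) and the small clip hidden under the left finger. I'll measure the knob and the front edge now.

```bash
python3 - <<'E'
from h import *
c=cam("wrist"); im=cv2.imread("pics/w1.png"); h=cv2.cvtColor(im,cv2.COLOR_BGR2HSV)
m=cv2.inRange(h,(12,120,90),(28,255,255)); m[:155]=0;m[195:]=0;m[:,:445]=0;m[:,485:]=0
k=max(cv2.findContours(m,0,2)[0],key=cv2.contourArea); r=cv2.minAreaRect(k); print(r,cv2.boundingRect(k))
for p in cv2.boxPoints(r): print(p,plane(c,*p,.073).round(4))
print("knob mean",plane(c,*r[0],.073))
g=cv2.cvtColor(im,cv2.COLOR_BGR2HSV)[:,:,2]
# brightness steps down columns across box front
P=[]
for u in range(370,565,12):
    if 445<u<480: continue
    col=g[160:225,u-1:u+2].mean(1); d=np.diff(cv2.GaussianBlur(col.reshape(-1,1),(1,5),0).ravel())
    i=10+np.argmax(d[10:]); P.append((u+.0,160+i+.5,d[i])); 
P=np.array(P); print(P.round(1).tolist())
Q=np.array([plane(c,u,v,.104) for u,v,_ in P]); f=np.polyfit(Q[:,1],Q[:,0],1); print("front edge x=a*y+b",f,"yaw",-np.arctan(f[0]), (Q[:,0]-np.polyval(f,Q[:,1])).round(4))
for uv in((360,177),(572,192)): print(plane(c,*uv,.055))
E
```

```text
((463.5000305175781, 174.0), (15.124706268310547, 28.76982307434082), 9.462322235107422) (454, 160, 20, 29)
[453.6757  186.94595] [0.4715 0.2171 0.073 ]
[458.40543 158.56757] [0.4373 0.2251 0.073 ]
[473.32437 161.05405] [0.4434 0.2426 0.073 ]
[468.59464 189.43243] [0.4778 0.2349 0.073 ]
knob mean [0.45730358 0.22997781 0.073     ]
[[370.0, 221.5, 1.6], [382.0, 190.5, 8.5], [394.0, 190.5, 10.2], [406.0, 190.5, 9.7], [418.0, 191.5, 9.0], [430.0, 191.5, 8.9], [442.0, 191.5, 9.4], [490.0, 192.5, 8.0], [502.0, 192.5, 8.8], [514.0, 192.5, 10.4], [526.0, 192.5, 11.4], [538.0, 192.5, 9.6], [550.0, 182.5, 25.8], [562.0, 182.5, 16.9]]
front edge x=a*y+b [0.10020363 0.44904072] yaw -0.09987026002381906 [ 0.0268 -0.0096 -0.0085 -0.0075 -0.0053 -0.0043 -0.0033  0.002   0.003
  0.004   0.005   0.0061 -0.0047 -0.0037]
[0.44315595 0.10700609 0.055     ]
[0.510172   0.37369756 0.055     ]
```

```bash
python3 -m pendant '[1.5,4,-3,0,0,0,5, 3,8,-5,0,0,-0.6,5, 3.6,12,-7,0,0,-0.6,5, 3.6,15,-9,0,0,-0.6,5, 3.6,16.9,-11,0,0,-0.6,5, 3.6,16.9,-13,0,0,-0.6,5, 3.6,16.9,-13,0,0,-0.6,5, 3.6,16.9,-13,0,0,-0.6,5]'
python3 - <<'E'
from h import *
c,im=shot("wrist","w2.png"); s=manip.observe(); print(s["t"],s["tool_pos"],s["eef_rot"],s["q"])
h=cv2.cvtColor(im[:,:,::-1].copy(),cv2.COLOR_BGR2HSV); m=cv2.inRange(h,(12,120,80),(28,255,255)); m[:, :230]=0; m[:,420:]=0
for k in sorted(cv2.findContours(m,0,2)[0],key=cv2.contourArea)[::-1][:3]:
    r=cv2.minAreaRect(k); print(r,plane(c,*r[0],.073))
print("expected px",proj(c,[.457,.230,.073]))
E
```

```text
t: 2.58
tool_pos: [0.4561, 0.2276, 0.1977]
eef_rot: [-3.138, -0.002, 2.955]
wrist_force: [0.5, -0.1, 0.8]
width: 0.0501
grip_force: 0.0
2.6333 [0.45677054 0.22787795 0.19915633] [-3.14074917e+00  1.48034446e-04  2.95443249e+00] [ 8.48374263e-01  1.27904796e-01 -4.17238474e-01  6.51820476e-04
 -1.02630315e+00 -2.60666863e+00]
((324.5, 319.0), (189.0, 10.0), 0.0) [0.57132135 0.20888029 0.073     ]
((323.5, 194.0), (46.0, 39.0), 90.0) [0.45490703 0.22968596 0.073     ]
((257.8000183105469, 139.60000610351562), (7.155416965484619, 11.627553939819336), 63.43495178222656) [0.4016935  0.18685192 0.073     ]
expected px [324.33956969 196.34495533]
```

View pics/w2.png

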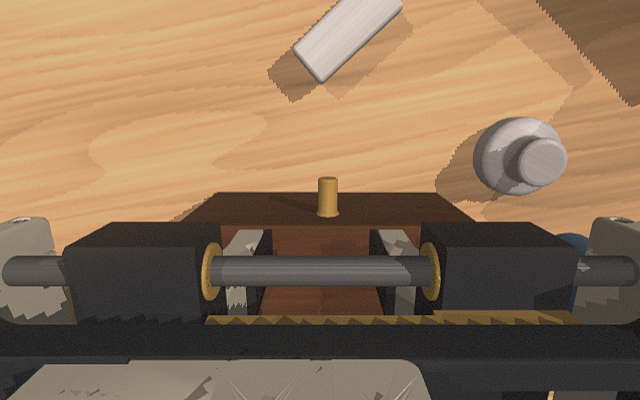

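The view shows the knob centred at (327,197) and the front edge level, so the gripper is aligned with the box. I'll descend and pinch.

```bash
python3 -m pendant '[-0.3,0.25,-3,0,0,0,5, -0.3,0.25,-6,0,0,0,5, -0.3,0.25,-9,0,0,0,5, -0.3,0.25,-11,0,0,0,5, -0.3,0.25,-12.3,0,0,0,5, -0.3,0.25,-12.3,0,0,0,5, -0.3,0.25,-12.3,0,0,0,1, -0.3,0.25,-12.3,0,0,0,1, -0.3,0.25,-12.3,0,0,0,1, -0.3,0.25,-12.3,0,0,0,1, -0.3,0.25,-12.3,0,0,0,1, -0.3,0.25,-12.3,0,0,0,1]'
```

```text
t: 3.63
tool_pos: [0.4539, 0.2329, 0.0764]
eef_rot: [3.138, 0.002, 2.956]
wrist_force: [-5.0, 14.7, -0.9]
width: 0.0155
grip_force: 7.0
```

```bash
python3 -m pendant '[0,0.3,0,0,0,0,1, 0,0.3,0,0,0,0,1, 0.1,0.3,1,0,0,0,1, 0.37,0.23,1.92,0,0,0,1, 0.7,0.15,2.9,0,0,0,1, 1.01,0.11,3.77,0,0,0,1, 1.45,0.03,4.65,0,0,0,1, 1.9,-0.06,5.5,0,0,0,1, 1.9,-0.06,5.5,0,0,0,1, 1.9,-0.06,5.5,0,0,0,1]'
```

```text
t: 4.47
tool_pos: [0.4718, 0.2301, 0.1308]
eef_rot: [-3.141, -0.001, 2.955]
wrist_force: [-2.6, -3.3, -2.1]
width: 0.0145
grip_force: 30.0
```

```bash
python3 -m pendant '[0.5,-0.1,0.8,0,0,0,1, 1.12,-0.21,1.6,0,0,0,1, 1.75,-0.33,2.35,0,0,0,1, 2.44,-0.46,3.02,0,0,0,1, 3.15,-0.6,3.65,0,0,0,1, 3.94,-0.74,4.24,0,0,0,1, 4.75,-0.9,4.77,0,0,0,1, 5.59,-1.06,5.24,0,0,0,1, 6.45,-1.22,5.65,0,0,0,1, 7.37,-1.39,5.99,0,0,0,1, 8.3,-1.57,6.27,0,0,0,1, 9.23,-1.75,6.48,0,0,0,1, 9.23,-1.75,6.48,0,0,0,1]'
```

```text
t: 5.55
tool_pos: [0.5657, 0.2124, 0.197]
eef_rot: [-3.14, -0.0, 2.955]
wrist_force: [-4.9, -4.4, 7.0]
width: 0.0143
grip_force: 39.4
```

```bash
python3 -m pendant '[0.95,-0.18,0.15,0,0,0,1, 1.9,-0.36,0.23,0,0,0,1, 2.87,-0.54,0.22,0,0,0,1, 3.83,-0.72,0.18,0,0,0,1, 4.78,-0.9,0.04,0,0,0,1, 5.73,-1.08,-0.14,0,0,0,1, 5.73,-1.08,-0.14,0,0,0,1, 5.73,-1.08,-0.14,0,0,0,5, 5.73,-1.08,-0.14,0,0,0,5, 5.73,-1.08,-0.14,0,0,0,5, 5.73,-1.08,0.8,0,0,0,5, 5.73,-1.08,2,0,0,0,5, 5.73,-1.08,4.5,0,0,0,5, 5.73,-1.08,8,0,0,0,5, 2.5,-2,9,0,0,0,5, -1,-3,10,0,0,0,5, -4.5,-4,10.5,0,0,0,5, -8,-5,11,0,0,0,5, -11.5,-6.5,11,0,0,0,5, -11.5,-6.5,11,0,0,0,5]'
python3 - <<'E'
from h import *
for n in("scene","top","wrist"): c,im=shot(n,n+"3.png")
s=manip.observe(); print(s["t"],s["tool_pos"],s["eef_rot"],s["q"])
a=cv2.imread("pics/wrist3.png");b=cv2.imread("pics/scene3.png")[150:290,200:480]
cv2.imwrite("pics/m3.png",cv2.resize(np.vstack([a,cv2.resize(b,(640,320),interpolation=cv2.INTER_CUBIC)]),(533,600)))
E
```

```text
t: 7.22
tool_pos: [0.4445, 0.1459, 0.3079]
eef_rot: [3.138, 0.001, 2.956]
wrist_force: [-0.7, -1.1, -1.0]
width: 0.0498
grip_force: 0.0
7.3667 [0.44938501 0.14858642 0.30720848] [3.13909083e+00 2.21270951e-03 2.95640873e+00] [ 7.36764200e-01 -1.89457347e-02 -3.19148088e-01  2.63301882e-04
 -1.26726351e+00 -2.49281996e+00]
```

View pics/m3.png

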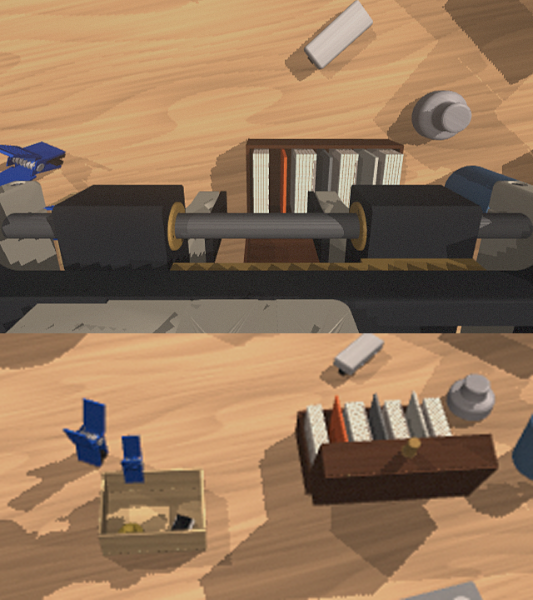

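The lid rests back on its stop. The orange divider is in the -y slot (wrist crop 285,180; scene crop 338,420). Next I locate the orange edge, the tray and the clips.

```bash
python3 - <<'E'
from h import *
c=cam("wrist"); im=cv2.imread("pics/wrist3.png"); h=cv2.cvtColor(im,cv2.COLOR_BGR2HSV)
m=cv2.inRange(h,(4,170,120),(14,255,255)); m[:165]=0;m[262:]=0;m[:,:315]=0;m[:,375:]=0
ys=np.where(m.sum(1)>0)[0]
for v in ys[::8]: 
    us=np.where(m[v])[0]; print(v,us.min(),us.max(),plane(c,us.mean(),v,.097).round(4))
t=cv2.imread("pics/top0.png"); ct=cam("top"); s0=cv2.imread("pics/scene0.png"); cs=cam("scene")
h=cv2.cvtColor(t,cv2.COLOR_BGR2HSV); m=cv2.inRange(h,(108,60,30),(140,255,255)); m[:150]=0;m[240:]=0;m[:,:300]=0;m[:,400:]=0
for k in cv2.findContours(m,0,2)[0]:
    if cv2.contourArea(k)>10: r=cv2.minAreaRect(k); print("top blue",r,plane(ct,*r[0],.095),[plane(ct,*p,.1).round(3).tolist() for p in cv2.boxPoints(r)])
g=cv2.cvtColor(t,cv2.COLOR_BGR2GRAY)
# tray corners from the 613px crop (scaled back), rim z=.055
for p in((408,66),(527,92),(385,158),(512,178)): print("tray",plane(ct,200+p[0]*200/613,140+p[1]*200/613*1.0,.055).round(3))
s=cam("scene")
for n,p in(("small top of near tail",(269.5,204)),("big",(243,184))): print(n,plane(s,*p,.111).round(3))
E
```

```text
179 339 340 [0.4577 0.1683 0.097 ]
187 341 343 [0.467  0.1695 0.097 ]
195 341 344 [0.4759 0.1685 0.097 ]
203 341 343 [0.4848 0.1664 0.097 ]
211 340 343 [0.4938 0.1644 0.097 ]
219 340 343 [0.5031 0.1628 0.097 ]
227 340 343 [0.5124 0.1612 0.097 ]
235 340 343 [0.5219 0.1596 0.097 ]
243 340 343 [0.5315 0.1579 0.097 ]
251 340 342 [0.5412 0.1557 0.097 ]
top blue ((365.2500305175781, 222.25003051757812), (7.77817440032959, 4.242640495300293), 45.0) [ 0.40435459 -0.19115515  0.095     ] [[0.408, -0.176, 0.1], [0.419, -0.186, 0.1], [0.4, -0.205, 0.1], [0.39, -0.195, 0.1]]
top blue ((372.76922607421875, 214.3461151123047), (9.429903984069824, 8.043152809143066), 33.6900634765625) [ 0.43153578 -0.21728204  0.095     ] [[0.429, -0.195, 0.1], [0.452, -0.211, 0.1], [0.434, -0.238, 0.1], [0.411, -0.222, 0.1]]
top blue ((355.0, 191.0), (4.0, 6.0), 90.0) [ 0.51204904 -0.156642    0.095     ] [[0.518, -0.146, 0.1], [0.518, -0.166, 0.1], [0.505, -0.166, 0.1], [0.505, -0.146, 0.1]]
tray [ 0.621 -0.084  0.055]
tray [ 0.591 -0.222  0.055]
tray [ 0.514 -0.057  0.055]
tray [ 0.491 -0.204  0.055]
small top of near tail [ 0.479 -0.147  0.111]
big [ 0.389 -0.207  0.111]
```

```bash
python3 -m pendant '[0.4,-2.3,0,0,0,6.5,5.5, 0.8,-4.6,0,0,0,13,5.5, 1.2,-7,0,0,0,20,5.5, 1.6,-9.4,0,0,0,27,5.5, 2,-11.8,0,0,0,34,5.5, 2.4,-14.2,0,0,0,41,5.5, 2.8,-16.6,0,0,0,48,5.5, 3.2,-19,0,0,0,55,5.5, 3.6,-21.4,0,0,0,62,5.5, 4,-23.8,0,0,0,69,5.5, 4.4,-26.2,-0.5,0,0,76,5.5, 4.7,-28,-1.5,0,0,83,5.5, 5,-29.5,-2.5,0,0,90,5.5, 5,-30.2,-4,0,0,91.7,5.5, 5,-30.2,-4,0,0,91.7,5.5, 5,-30.2,-4,0,0,91.7,5.5, 5,-30.2,-4,0,0,91.7,5.5]'
python3 - <<'E'
from h import *
c,im=shot("wrist","w4.png"); s=manip.observe(); print(s["t"],s["tool_pos"],s["eef_rot"],s["q"])
E
```

```text
t: 8.78
tool_pos: [0.5002, -0.1535, 0.2658]
eef_rot: [-3.142, -0.0, -1.729]
wrist_force: [-0.2, -0.2, 1.1]
width: 0.055
grip_force: 0.0
8.8333 [ 0.50028124 -0.15330316  0.26619837] [-3.14067691e+00 -1.18128040e-04 -1.72788321e+00] [ 7.82002296e-02  9.54565734e-02 -2.92747470e-01  3.54874686e-04
 -1.18172933e+00 -2.35421533e-01]
```

View pics/w4.png

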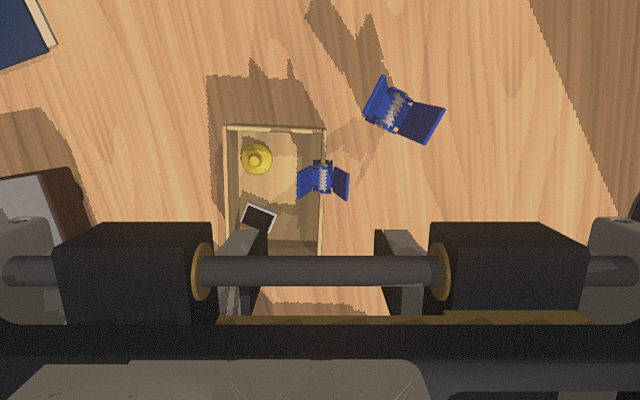

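The view shows the small clip at (323,180) on the tray's front rim, its tails spread along the image row from u=297 to 350. The big clip is well off at (405,110).

```bash
python3 - <<'E'
from h import *
c=cam("wrist"); im=cv2.imread("pics/w4.png"); h=cv2.cvtColor(im,cv2.COLOR_BGR2HSV)
m=cv2.inRange(h,(108,120,40),(135,255,255)); m[260:]=0
for k in cv2.findContours(m,0,2)[0]:
    if cv2.contourArea(k)<60: continue
    x,y,w,hh=cv2.boundingRect(k); r=cv2.minAreaRect(k)
    print((x,y,w,hh),r[2],cv2.contourArea(k),[plane(c,*p,.105).round(4).tolist() for p in cv2.boxPoints(r)])
    for e in (k[k[:,0,0].argmin()][0],k[k[:,0,0].argmax()][0]):
        sel=k[abs(k[:,0,0]-e[0])<=3][:,0]; print("  end",e[0],sel[:,1].min(),sel[:,1].max(),plane(c,float(e[0]),sel[:,1].mean(),.111).round(4))
# tray front rim line
g=cv2.cvtColor(im,cv2.COLOR_BGR2GRAY).astype(float)
for v in(140,150,215,225,240): print(v,[int(i) for i in g[v,308:336]])
E
```

```text
(326, 171, 8, 18) 90.0 66.0 [[0.4929, -0.1663, 0.105], [0.4865, -0.1653, 0.105], [0.4889, -0.1494, 0.105], [0.4954, -0.1504, 0.105]]
  end 326 171 188 [ 0.494  -0.1598  0.111 ]
  end 333 171 186 [ 0.4875 -0.1604  0.111 ]
(297, 166, 23, 33) 90.0 440.0 [[0.5185, -0.1751, 0.105], [0.4986, -0.1719, 0.105], [0.5034, -0.1418, 0.105], [0.5238, -0.1451, 0.105]]
  end 297 171 198 [ 0.5204 -0.162   0.111 ]
  end 319 170 187 [ 0.5003 -0.1608  0.111 ]
(422, 108, 23, 37) 29.744882583618164 86.5 [[0.4037, -0.1778, 0.105], [0.3836, -0.2061, 0.105], [0.3811, -0.2043, 0.105], [0.4011, -0.1758, 0.105]]
  end 422 139 144 [ 0.4052 -0.1797  0.111 ]
  end 444 108 115 [ 0.3844 -0.2032  0.111 ]
(375, 103, 36, 31) 29.744882583618164 168.5 [[0.4444, -0.203, 0.105], [0.4277, -0.2248, 0.105], [0.4101, -0.2116, 0.105], [0.4266, -0.1893, 0.105]]
  end 375 119 123 [ 0.4441 -0.2042  0.111 ]
  end 410 106 111 [ 0.4131 -0.2106  0.111 ]
(363, 75, 32, 45) 27.299571990966797 657.0 [[0.4547, -0.212, 0.105], [0.4333, -0.2419, 0.105], [0.4173, -0.231, 0.105], [0.4383, -0.2005, 0.105]]
  end 363 105 112 [ 0.4531 -0.2165  0.111 ]
  end 394 94 104 [ 0.426  -0.2203  0.111 ]
140 [104, 114, 111, 113, 117, 115, 113, 117, 111, 108, 115, 111, 111, 99, 112, 152, 181, 178, 145, 138, 145, 144, 141, 133, 135, 139, 143, 139]
150 [109, 108, 111, 114, 116, 117, 114, 113, 118, 112, 115, 116, 114, 78, 114, 120, 130, 185, 116, 145, 143, 141, 145, 141, 138, 135, 147, 152]
215 [105, 111, 111, 111, 109, 107, 110, 106, 108, 107, 81, 145, 189, 188, 173, 152, 151, 157, 161, 166, 165, 161, 163, 160, 163, 162, 173, 169]
225 [105, 111, 114, 110, 108, 109, 105, 114, 111, 97, 110, 185, 187, 179, 146, 159, 159, 158, 156, 157, 161, 170, 169, 165, 165, 162, 161, 168]
240 [97, 99, 99, 98, 99, 101, 106, 101, 104, 90, 163, 189, 188, 164, 158, 161, 161, 165, 160, 159, 160, 161, 163, 164, 168, 166, 166, 166]
```

```bash
python3 - <<'E'
from h import *
c=cam("wrist"); im=cv2.imread("pics/w4.png"); h=cv2.cvtColor(im,cv2.COLOR_BGR2HSV)
m=cv2.inRange(h,(105,80,20),(140,255,255)); m[210:]=0;m[:150]=0;m[:,:285]=0;m[:,360:]=0
us=np.where(m.sum(0)>255*4)[0]; print(us.min(),us.max())
for u in (us.min()+2,us.max()-2):
    v=np.where(m[:,u])[0]; print(u,v.min(),v.max(),plane(c,u,v.mean(),.111).round(4))
a,b=plane(c,324.4,140,.055),plane(c,319.7,240,.055); print(a,b,"tray yaw",-np.arctan((b-a)[0]/(b-a)[1]), "tool", manip.observe()["eef_rot"][2]+np.pi/2)
for q in(a,b): print((q+(b-a)*((-.161-q[1])/(b-a)[1])).round(4))
E
```

```text
297 348
299 171 198 [ 0.5191 -0.1589  0.111 ]
346 173 200 [ 0.477  -0.1504  0.111 ]
[ 0.49014251 -0.18984034  0.055     ] [ 0.51273919 -0.07918832  0.055     ] tray yaw -0.20144407041149912 tool -0.15708688599755405
[ 0.496 -0.161  0.055]
[ 0.496 -0.161  0.055]
```

```bash
python3 -m pendant '[-0.25,-0.15,-3,0,0,-2.5,6.5, -0.25,-0.15,-6,0,0,-2.5,6.5, -0.25,-0.15,-9,0,0,-2.5,6.5, -0.25,-0.15,-12,0,0,-2.5,6.5, -0.25,-0.15,-14.5,0,0,-2.5,6.5, -0.25,-0.15,-16.1,0,0,-2.5,6.5, -0.25,-0.15,-16.1,0,0,-2.5,6.5, -0.25,-0.15,-16.1,0,0,-2.5,6.5]'
python3 - <<'E'
from h import *
c,im=shot("wrist","w5.png"); s=manip.observe(); print(s["t"],s["tool_pos"],s["eef_rot"])
E
```

```text
t: 9.5
tool_pos: [0.4974, -0.1547, 0.1048]
eef_rot: [3.141, -0.0, -1.77]
wrist_force: [0.2, -0.5, 0.4]
width: 0.0649
grip_force: 0.0
9.55 [ 0.49813756 -0.1547575   0.10568836] [-3.14005718e+00 -8.21996948e-05 -1.77002288e+00]
```

View pics/w5.png

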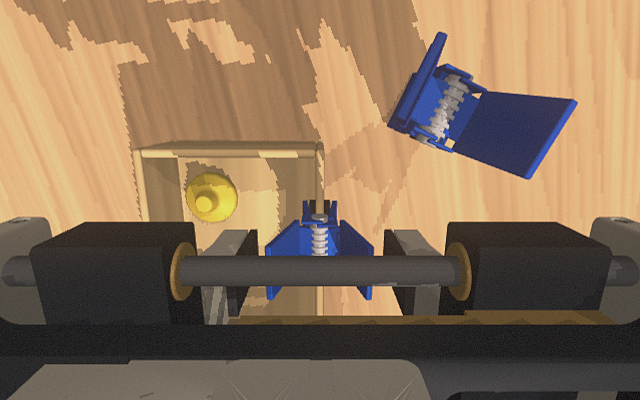

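The fingers straddle the clip's tails (265–373), centred on u≈319. I'll squeeze.

```bash
python3 -m pendant '[0,0,0,0,0,0,3.5, 0,0,0,0,0,0,1.5, 0,0,0,0,0,0,1.5, 0,0,0,0,0,0,1.5, 0,0,0,0,0,0,1.5, 0,0,0,0,0,0,1.5, 0,0,0,0,0,0,1.5]'
```

```text
t: 10.13
tool_pos: [0.4969, -0.1551, 0.1044]
eef_rot: [3.142, 0.0, -1.771]
wrist_force: [0.3, 0.4, 0.0]
width: 0.0255
grip_force: 30.0
```

```bash
python3 -m pendant '[0,0,0.7,0,0,0,1.5, 0,0,1.5,0,0,0,1.5, 0,0,2.5,0,0,0,1.5, 0,0,4,0,0,0,1.5, 0,0,6,0,0,0,1.5, 0,0,8,0,0,0,1.5, 0,0,10,0,0,0,1.5, 0,0,12,0,0,0,1.5, 0,0,13,0,0,0,1.5, 0,0,13,0,0,0,1.5, 0,0,13,0,0,0,1.5, 0,0,13,0,0,0,1.5]'
python3 - <<'E'
from h import *
c,im=shot("wrist","w6.png"); s=manip.observe(); print(s["t"],s["tool_pos"],s["eef_rot"],s["q"])
_,sc=shot("scene","s6.png")
a=im[:,:,::-1]; b=sc[100:300,180:500,::-1]
cv2.imwrite("pics/m6.png",cv2.resize(np.vstack([a,cv2.resize(b,(640,400),interpolation=cv2.INTER_CUBIC)]),(480,600)))
E
```

```text
t: 11.13
tool_pos: [0.4963, -0.155, 0.2335]
eef_rot: [3.14, 0.0, -1.771]
wrist_force: [0.0, -0.8, 0.2]
width: 0.0255
grip_force: 30.0
11.1833 [ 0.49627191 -0.1550096   0.23321551] [ 3.13968683e+00 -1.55017734e-04 -1.77098420e+00] [ 7.48127192e-02  1.15314823e-01 -3.47729683e-01 -4.11296743e-04
 -1.10962817e+00 -2.74817374e-01]
```

View pics/m6.png

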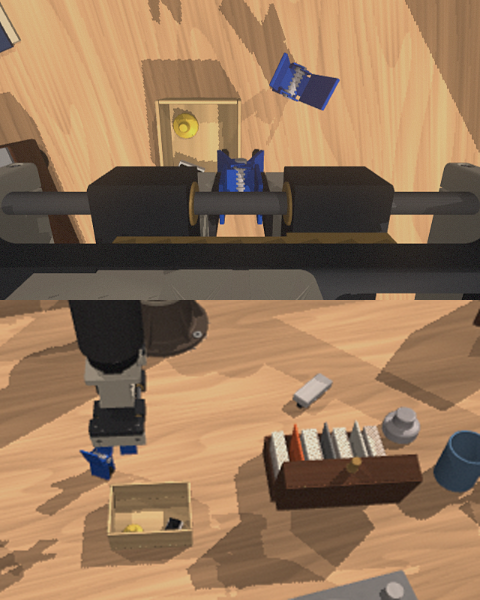

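The clip is held squeezed, width 25.5 mm (wrist crop 240,185), and clear of the tray, and the lid is still open. I'll carry it to above the orange divider.

```bash
python3 -m pendant '[0,2,0.5,0,0,-6,1.5, 0,4.2,0.5,0,0,-12,1.5, 0,6.5,0.5,0,0,-18,1.5, 0,8.8,0.5,0,0,-24.5,1.5, 0,11.1,0.5,0,0,-31,1.5, 0,13.4,0.5,0,0,-37.5,1.5, 0.2,15.7,0.5,0,0,-44,1.5, 0.4,18,0.5,0,0,-50.5,1.5, 0.5,20.3,0.5,0,0,-57,1.5, 0.6,22.6,0.5,0,0,-63.5,1.5, 0.7,24.9,0.5,0,0,-70,1.5, 0.8,27.2,0.5,0,0,-76.5,1.5, 0.9,29.2,0.5,0,0,-83,1.5, 0.9,30.8,0.5,0,0,-88,1.5, 0.9,31.8,0.5,0,0,-89.5,1.5, 0.9,31.8,0.5,0,0,-89.5,1.5, 0.9,31.8,0.5,0,0,-89.5,1.5, 0.9,31.8,0.5,0,0,-89.5,1.5, 0.9,31.8,0.5,0,0,-89.5,1.5]'
python3 - <<'E'
from h import *
c,im=shot("wrist","w7.png"); s=manip.observe(); print(s["t"],s["tool_pos"],s["eef_rot"],s["width"])
h=cv2.cvtColor(im[:,:,::-1].copy(),cv2.COLOR_BGR2HSV)
m=cv2.inRange(h,(4,170,110),(14,255,255)); m[:,:220]=0;m[:,430:]=0
P=[]
for v in np.where(m.sum(1)>0)[0][::5]:
    us=np.where(m[v])[0]; p=plane(c,us.mean(),v,.097); P.append(p); print(v,us.min(),us.max(),p.round(4))
E
```

```text
t: 12.82
tool_pos: [0.5058, 0.1622, 0.239]
eef_rot: [-3.141, -0.0, 2.95]
wrist_force: [-0.8, -0.3, -1.2]
width: 0.0257
grip_force: 30.0
12.8667 [0.50590319 0.16220067 0.23921453] [-3.14131593e+00 -2.18390245e-04  2.95010407e+00] 0.02566966493265578
141 320 321 [0.4635 0.1701 0.097 ]
146 319 322 [0.4676 0.1693 0.097 ]
151 319 323 [0.4718 0.169  0.097 ]
156 319 323 [0.476  0.1681 0.097 ]
161 319 323 [0.4802 0.1673 0.097 ]
166 319 323 [0.4844 0.1665 0.097 ]
171 319 323 [0.4887 0.1657 0.097 ]
176 319 323 [0.493  0.1649 0.097 ]
181 319 323 [0.4974 0.164  0.097 ]
186 319 323 [0.5017 0.1632 0.097 ]
191 319 323 [0.5062 0.1623 0.097 ]
196 319 323 [0.5106 0.1615 0.097 ]
201 319 323 [0.5151 0.1606 0.097 ]
206 319 323 [0.5196 0.1597 0.097 ]
```

View pics/w7.png

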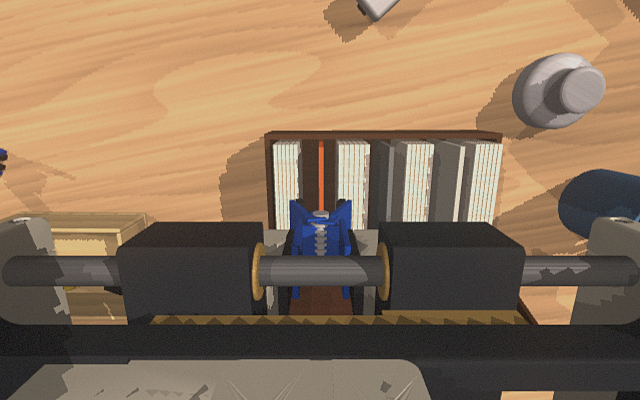

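The view shows the orange edge as a straight column at u=321 and the clip centred on it (290–352), aligned to within 1 mm. I'll lower it.

```bash
python3 -m pendant '[0,0,-1.5,0,0,0,1.5, 0,0,-3,0,0,0,1.5, 0,0,-4.5,0,0,0,1.5, 0,0,-5.5,0,0,0,1.5, 0,0,-6.3,0,0,0,1.5, 0,0,-7,0,0,0,1.5, 0,0,-7.7,0,0,0,1.5, 0,0,-8.3,0,0,0,1.5, 0,0,-8.8,0,0,0,1.5, 0,0,-8.8,0,0,0,1.5, 0,0,-8.8,0,0,0,1.5, 0,0,-8.8,0,0,0,1.5]'
python3 - <<'E'
from h import *
c,im=shot("wrist","w8.png"); s=manip.observe(); print(s["t"],s["tool_pos"],s["eef_rot"],s["width"],s["wrist_force"])
_,sc=shot("scene","s8.png")
a=im[100:300,170:470,::-1]; b=sc[140:280,300:480,::-1]
cv2.imwrite("pics/m8.png",np.vstack([cv2.resize(a,(420,280),interpolation=cv2.INTER_CUBIC),cv2.resize(b,(420,320),interpolation=cv2.INTER_CUBIC)]))
E
```

```text
t: 13.87
tool_pos: [0.5062, 0.1631, 0.1517]
eef_rot: [3.141, 0.0, 2.95]
wrist_force: [-0.5, -0.0, -0.8]
width: 0.0257
grip_force: 30.0
13.9167 [0.50623407 0.16308611 0.15182669] [3.14109649e+00 6.13369344e-04 2.95044806e+00] 0.02543603878623028 [-0.44407454 -0.11441744 -1.17909422]
```

View pics/m8.png

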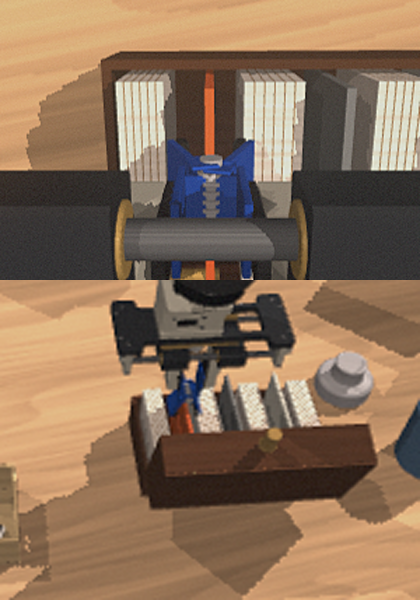

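The jaws straddle the orange divider, its edge running between them (wrist crop 209,160), and the wrist force shows no contact. I'll go 2 mm lower for margin, then hand in.

```bash
python3 -m pendant '[0,-0.05,-0.1,0,0,0,1.5, 0,-0.05,-0.2,0,0,0,1.5, 0,-0.05,-0.2,0,0,0,1.5, 0,-0.05,-0.2,0,0,0,1.5, 0,-0.05,-0.2,0,0,0,1.5, 0,-0.05,-0.2,0,0,0,1.5]' && python3 -c "
from bench import job
print(job.hand_in())"
```

```text
t: 14.47
tool_pos: [0.506, 0.1624, 0.1494]
eef_rot: [3.142, 0.0, 2.95]
wrist_force: [0.3, -0.4, -0.9]
width: 0.0255
grip_force: 30.0
the job is handed in; nothing more can be done
None
```

I opened the lid onto its stop and let go of it, and the small blue clip is now held squeezed wide open over the orange divider with one jaw down each side; by my estimate the jaw tips are about 1 cm below its top edge. I handed the job in at about 14.5 s; the hand-in returned no verdict.

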